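# Feel along the spring studs of the drill bit rack

## Task

Check the spring studs of the drill bit rack for sticking: run your fingertips along the arc of five domed studs near the rim in one low stroke, starting with the stud next to the stop peg, so that each dips and springs back in turn. Stay close to the rim between studs, stroke lightly without pressing any stud to the bottom, and pick up or disturb nothing. Finish with the hand clear.

Things in the scene. Friction and masses are not known exactly. Their poses are not given: they have to be found in the camera images.
- rack: round drill bit rack, fixed, cannot turn: aluminium disc 256 mm across, flat top 45 mm above the bench. Origin: centre of its underside, on the bench, z up. Eight fixed bits up to 42 mm high stand 40 mm from its centre. On a 100 mm radius circle sit five domed spring studs at -80, -40, 0, 40, 80 deg (about z, from its x axis, counter-clockwise seen from above) and a stop peg at -120 deg
- peg_top (a point): top centre of the fixed steel stop peg on the rack's rim, 12 mm thick, 15 mm high, flat-topped; its distance to stud 0 equals that between neighbouring studs; the rest of the rim is bare
- top0 (a point): crown of stud 0 (the first one, next to the stop peg) as it stands unpressed; the point stays there when the stud dips. The stud is a shallow steel dome 31 mm wide (20 mm sphere radius), 7.5 mm proud of the disc, with a thin black collar round it; at -80 deg
- stud0 (a joint): how far stud 0 is pressed down: 0 up, 0.0065 m bottomed. Its spring takes about 2 N to start and 6.5 N at the bottom, and lifts it again when let go
- top1 (a point): crown of stud 1 (second) as it stands unpressed; the point stays there when the stud dips. The stud is a shallow steel dome 31 mm wide (20 mm sphere radius), 7.5 mm proud of the disc, with a thin black collar round it; at -40 deg
- stud1 (a joint): how far stud 1 is pressed down: 0 up, 0.0065 m bottomed. Its spring takes about 2 N to start and 6.5 N at the bottom, and lifts it again when let go
- top2 (a point): crown of stud 2 (third) as it stands unpressed; the point stays there when the stud dips. The stud is a shallow steel dome 31 mm wide (20 mm sphere radius), 7.5 mm proud of the disc, with a thin black collar round it; at 0 deg
- stud2 (a joint): how far stud 2 is pressed down: 0 up, 0.0065 m bottomed. Its spring takes about 2 N to start and 6.5 N at the bottom, and lifts it again when let go
- top3 (a point): crown of stud 3 (fourth) as it stands unpressed; the point stays there when the stud dips. The stud is a shallow steel dome 31 mm wide (20 mm sphere radius), 7.5 mm proud of the disc, with a thin black collar round it; at 40 deg
- stud3 (a joint): how far stud 3 is pressed down: 0 up, 0.0065 m bottomed. Its spring takes about 2 N to start and 6.5 N at the bottom, and lifts it again when let go
- top4 (a point): crown of stud 4 (fifth and last) as it stands unpressed; the point stays there when the stud dips. The stud is a shallow steel dome 31 mm wide (20 mm sphere radius), 7.5 mm proud of the disc, with a thin black collar round it; at 80 deg
- stud4 (a joint): how far stud 4 is pressed down: 0 up, 0.0065 m bottomed. Its spring takes about 2 N to start and 6.5 N at the bottom, and lifts it again when let go
- gap0 (a point): point halfway along the arc between studs 0 and 1, 100 mm from the rack's axis, 7.5 mm above the disc (level with the crowns of the studs)
- gap1 (a point): point halfway along the arc between studs 1 and 2, 100 mm from the rack's axis, 7.5 mm above the disc (level with the crowns of the studs)
- gap2 (a point): point halfway along the arc between studs 2 and 3, 100 mm from the rack's axis, 7.5 mm above the disc (level with the crowns of the studs)
- gap3 (a point): point halfway along the arc between studs 3 and 4, 100 mm from the rack's axis, 7.5 mm above the disc (level with the crowns of the studs)
- punch: steel nail punch, 14 mm thick, 90 mm long, standing loose in the round socket (32 mm wide, 35 mm high) in the rack's middle (its top 94 mm above the disc); origin at its foot, z along it. Leave alone
- mallet: green rubber mallet lying loose on the bench left of the rack; head 64 mm thick and 100 mm long (along y) at x = +120 mm, wooden handle 30 mm thick to x = -165 mm; origin on the bench below the handle. Leave alone
- compass: steel drawing compass lying loose and flat on the bench between rack and mallet, about 190 by 70 mm, 14 mm high; origin under its hinge, legs toward its +x. Leave alone
- organizer: clear acrylic screw organizer with sliding lids, fixed, 200 x 120 x 47 mm (x, y, z), right of the rack; origin at the centre of its underside. Leave alone

How it is judged:
By the outcome, as a careful person would: the job done as asked, in the order asked, and still so for the second after the job is handed in, with the robot touching nothing.
It also fails if it takes over 51 s, if anything falls off the work surface, if the arm or the gripper's body presses on something with over 40 N, if the wrist force passes 120 N, or if a joint passes its speed limit or range.

## Robot

A 7-joint arm with a two-finger parallel gripper is mounted at the origin on the work surface. World frame = base frame: x ahead of the robot, y to its left, z up, the work surface at z = 0. Lengths are in m, angles in degrees, forces in N, time in s.
With the tool pointing down it reaches from about 0.425 to 0.875 m from the base axis. Payload 4.7 kg.
Tool frame: the origin (TCP) lies between the finger pads, 19 mm behind the fingertips; this is the grasp point; z points along the fingers, y is the line along which they close (so a half turn about z gives the same grasp; the last joint's range is limited). The gripper opens to 87 mm and grips with 3 to 60 N. Pads are 19 mm wide; open, the fingers measure 117 mm over their backs; the gripper's body (75 mm by 190 mm) begins 51 mm behind the grasp point.
Start: joints at [-73.046, 18.392, -4.016, 83.108, 1.295, 78.541, -3.26], TCP at [0.181, 0.624, 0.241] pointing down, gripper open.
Joint ranges: [-163.93, 163.93], [-17.29, 119.83], [-79.2, 71.16], [3.27, 140.29], [-89.18, 269.18], [5.43, 117.66], [-154.24, 154.24]. Speed limits (degrees/s): [147.25, 147.25, 180, 180, 180, 180, 180].

## Interface

Orientations are given as [roll, pitch, yaw] about the fixed x, y, z axes, in that order (R = Rz(yaw) Ry(pitch) Rx(roll)).
In Python, from cell import get_obs, eyes, env gives the robot as it stands.
- The arm moves only by the tool servo_tool, never from a script. Its argument "series" is a list that holds one entry, the list of rows, each a list of 7 numbers: the shift along the tool's x, y, z in units of 300 mm (1.0 is 300 mm), then the turn, a rotation vector about the tool's x, y, z in units of pi rad (1.0 is pi rad), then the opening, from 0 (shut) to 1 (fully open). In form: [[[tx, ty, tz, wx, wy, wz, gripper], ...]]. A call has 1 to 12 rows; each row is the pose to reach, as a shift and turn from the pose commanded when the call began, along the tool's axes at that moment, turning the shorter way round; what a row does not reach only later rows make up. A row lasts 1/12 s, in which the tool goes at most 41.7 mm and 7.16 degrees, less where a joint would pass 70% of its speed; a pose out of reach is approached as far as the arm can. A call with a number of a shift or a turn outside -1 to 1 is refused whole. A call with a gripper value outside its range is refused whole. The fingers move at their own pace and stop on an object; "grip_force" is the grip in N (left out, the last holds). Time passes only in rows, so rows that repeat a pose let the fingers close. It gives the time, the measured TCP pose, the force, the opening and the grip force at its end, in the units of the state.
- get_obs(): the state, without advancing time (a new reading comes with each control period).
- eyes.read_camera(name): name is "scene" or "top"; returns a dict with "frame" (400x640x3 uint8, red, green, blue), "depth" (400x640 float32, m along the optical axis (not along the pixel's ray), 0 where there is no reading), "fx", "fy", "cx", "cy" (pixels), "origin" and "rotation" of the camera in the world. Camera axes: x right, y down, z forward; pixel columns grow to the right and rows downward; lengths in m; the calibration is good to about 2 mm. A picture is of the moment at which its call begins.
- env.sign_off(): hands the job in; it is judged then, once.
The state is a dict: "time_s": time; "qpos": joint angles; "joint_velocities": joint speeds; "effort": joint torques, N m; "tool_pos": TCP position; "tool_rot": TCP orientation; "force": force on the tool from outside, world axes, zero at the start; "wrist_torque": the same for the moment, N m; "grip_width": finger opening in m; "grasp_force": force on a finger pad.
Only numpy, scipy, OpenCV 4.12 (cv2) and the standard library are available. Lean on these libraries where they do the work, as an engineer would, in place of code of your own. Each camera call takes 0.05 s, during which the arm holds its last target. There are 200 camera calls.

## Working session

There is one attempt and no reset: what is moved stays moved. The work goes in short steps, Python scripts to look and compute and a tool call to move; the robot and the scene stay as the last step left them, time stands still between calls to the robot, and variables do not carry over. Pictures are saved under pics/ and viewed, at most 10 in all, crops included, and the job is handed in when it is done.

Besides the shell and the picture viewer there is one more tool, called after "Request:" in YAML: its name, and indented under it one key for each argument. servo_tool: Moves the arm, as the interface text tells. Shifts and turns lie within -1 to 1; 1 stands for 300 mm of shift or pi rad of turn. Its arguments: {"type":"object","properties":{"series":{"type":"array"},"grip_force":{"type":"number"}},"required":["series"]}

```bash
mkdir -p pics; python3 - <<'E'
from cell import get_obs, eyes
import cv2, numpy as np
for n in("top","scene"):
    d=eyes.read_camera(n); cv2.imwrite(f"pics/{n}0.png",d["frame"][:,:,::-1]); np.save(f"{n}.npy",d,allow_pickle=True)
    print(n,d["fx"],d["cx"],d["cy"],d["origin"],np.round(d["rotation"],3).tolist(), d["depth"].min(),d["depth"].max())
o=get_obs(); print({k:np.round(v,4).tolist() for k,v in o.items()})
E
```

```text
top 372.89809059671313 309.7964545742403 201.63120098938833 [0.34263728 0.02028029 0.96978935] [-166.825, 0.008, -94.884] 0.0 1.9971721
scene 382.3949061666875 316.416067674239 197.27181548735163 [ 1.24082046 -0.00350615  0.7492848 ] [-135.185, -0.327, 91.139] 0.0 3.3118446
{'time_s': 0.1, 'qpos': [-73.0462, 18.4353, -4.0172, 83.166, 1.2955, 78.54, -3.2602], 'joint_velocities': [-0.0584, -0.2088, -0.0781, -0.1589, 0.0923, -0.0627, 0.0826], 'effort': [0.0002, -49.2571, -0.4055, -31.34, -0.064, 0.0394, 0.0001], 'tool_pos': [0.1807, 0.6239, 0.2403], 'tool_rot': [-179.904, 0.0053, 163.8573], 'force': [-0.5855, 0.1683, 0.835], 'wrist_torque': [-0.004, 0.0211, 0.0203], 'grasp_force': 0.0, 'grip_width': 0.0868}
```

View pics/top0.png

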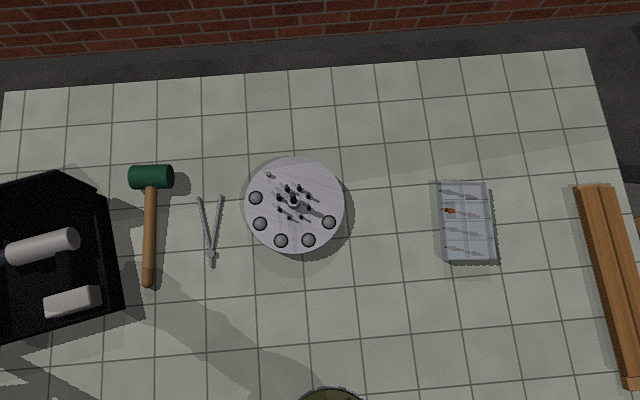

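View pics/scene0.png

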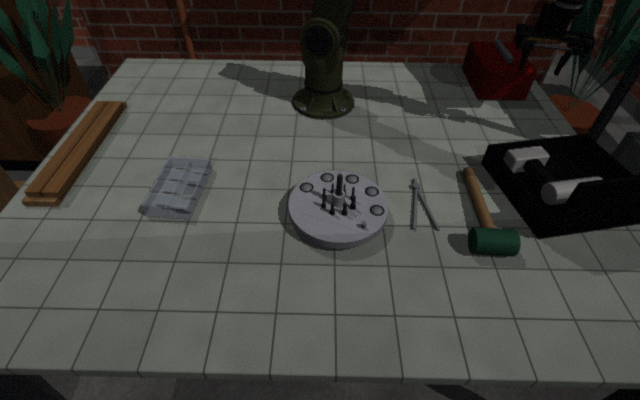

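Top view: the disc is centred near (295,205), with the peg at (270,175). Studs 0 to 4 are at (256,198), (260,224), (281,240), (308,240) and (329,222), on the robot's side. The scene view agrees, with the peg at (363,225) and stud 0 at (377,210).

```bash
cat > h.py <<'E'
import numpy as np, cv2
from scipy.spatial.transform import Rotation as R
def ray(d,px,z):
    v=R.from_euler('xyz',d["rotation"],degrees=True).apply([(px[0]-d["cx"])/d["fx"],(px[1]-d["cy"])/d["fy"],1])
    o=np.array(d["origin"]); return o+v*(z-o[2])/v[2]
def proj(d,p):
    c=R.from_euler('xyz',d["rotation"],degrees=True).inv().apply(np.array(p)-d["origin"])
    return np.array([c[0]/c[2]*d["fx"]+d["cx"],c[1]/c[2]*d["fy"]+d["cy"]])
ANG=np.radians([-80,-40,0,40,80]); LAY=0.1*np.c_[np.cos(ANG),np.sin(ANG)]
def fit(P):
    P=np.array(P)[:,:2]; pc=P.mean(0); lc=LAY.mean(0); a=P-pc; b=LAY-lc
    th=np.arctan2((b[:,0]*a[:,1]-b[:,1]*a[:,0]).sum(),(a*b).sum())
    M=np.array([[np.cos(th),-np.sin(th)],[np.sin(th),np.cos(th)]]); c=pc-M@lc
    return c,np.degrees(th),np.linalg.norm(P-(c+LAY@M.T),axis=1)
def studs(d,seeds,thr):
    g=cv2.cvtColor(d["frame"],cv2.COLOR_RGB2GRAY); g=cv2.GaussianBlur(g,(3,3),0); out=[]
    for s in seeds:
        m=np.zeros_like(g); cv2.circle(m,s,9,255,-1)
        m=((g<thr)&(m>0)).astype(np.uint8)
        n,l,st,ce=cv2.connectedComponentsWithStats(m); k=1+st[1:,4].argmax()
        out.append((*ce[k],*st[k,2:]))
    return np.array(out)
E
python3 - <<'E'
from h import *
S={"top":[(256,198),(260,224),(281,240),(308,240),(329,222)],"scene":[(377,210),(372,191),(352,179),(327,178),(307,187)]}
for n in S:
    d=np.load(n+".npy",allow_pickle=True).item()
    g=cv2.cvtColor(d["frame"],cv2.COLOR_RGB2GRAY)
    print(n,[g[v,u] for u,v in S[n]],"disc",g[215,265] if n=="top" else g[225,310])
    b=studs(d,S[n],105); print(b.round(1).tolist())
    P=[ray(d,x[:2],.047) for x in b]; print(np.round(P,4)[:,:2].tolist()); print(fit(P))
    for (u,v) in S[n][:2]: print(ray(d,(u,v),.047), d["depth"][v,u])
    # disc contour
    m=((g>115)).astype(np.uint8)
    I=cv2.resize(d["frame"][130:270,230:420,::-1] if n=="scene" else d["frame"][140:270,220:370,::-1],None,fx=4,fy=4,interpolation=cv2.INTER_CUBIC)
    cv2.imwrite(f"pics/{n}1.png",I)
E
```

```text
top [np.uint8(97), np.uint8(106), np.uint8(104), np.uint8(104), np.uint8(101)] disc 143
[[255.4, 197.5, 15.0, 15.0, 155.0], [259.7, 223.4, 16.0, 15.0, 159.0], [280.9, 240.4, 16.0, 15.0, 166.0], [308.2, 239.9, 15.0, 16.0, 163.0], [328.7, 221.8, 16.0, 15.0, 160.0]]
[[0.5804, 0.1392], [0.5128, 0.1318], [0.4657, 0.0819], [0.4611, 0.0142], [0.5019, -0.0408]]
(array([0.55714118, 0.04222689]), np.float64(156.39854978849746), array([0.0003046 , 0.00013818, 0.00036107, 0.00025813, 0.00028771]))
[0.57901054 0.13775327 0.047     ] 0.94544786
[0.51113171 0.13127689 0.047     ] 0.93117285
scene [np.uint8(80), np.uint8(84), np.uint8(85), np.uint8(83), np.uint8(88)] disc 107
[[376.8, 210.0, 18.0, 16.0, 219.0], [371.7, 190.6, 16.0, 15.0, 184.0], [351.6, 178.3, 17.0, 19.0, 212.0], [327.4, 177.5, 18.0, 18.0, 212.0], [306.6, 187.2, 18.0, 14.0, 184.0]]
[[0.5841, 0.1391], [0.5147, 0.1319], [0.4677, 0.0811], [0.4664, 0.0151], [0.5061, -0.0401]]
(array([0.56074375, 0.04281063]), np.float64(156.87646716830707), array([0.00127413, 0.00088844, 0.00151742, 0.00187871, 0.00086545]))
[0.58423518 0.13949568 0.047     ] 0.9541893
[0.51607347 0.13258628 0.047     ] 1.0049765
```

View pics/top1.png

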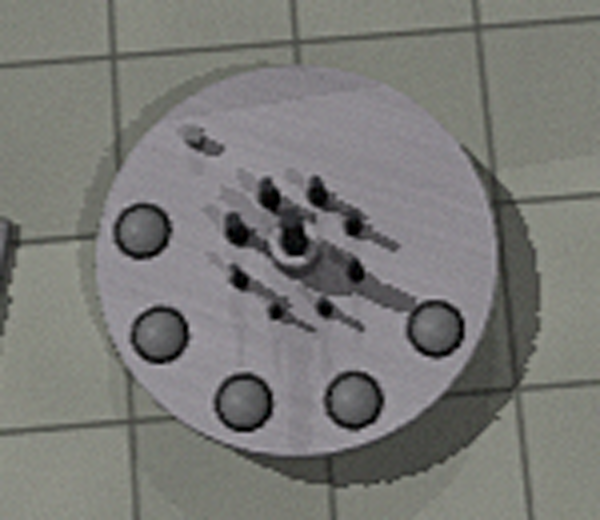

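Five studs fit the known layout to 0.4 mm in the top view: rack centre about (0.558, 0.042), yaw 156.4°. I'll check how high the things along the way are, then plan the transit.

```bash
cat >> h.py <<'E'
C=np.array([.558,.0423]); Y0=156.4
def rows(tg,cur):  # tg: list of (x,y,z,yaw); cur: pose; tool pointing down
    x,y,z,w=cur; c,s=np.cos(np.radians(w)),np.sin(np.radians(w)); o=[]
    for t in tg:
        dx,dy=t[0]-x,t[1]-y; o.append([(dx*c+dy*s)/.3,(dx*s-dy*c)/.3,(z-t[2])/.3,0,0,(w-t[3])/180,0])
    return np.round(o,4)
def arc(a,z): # a rack angle deg
    f=Y0+a; return [*(C+.1*np.array([np.cos(np.radians(f)),np.sin(np.radians(f))])),z,66+.693*(f-56.4)]
E
python3 - <<'E'
from h import *
from cell import get_obs
for n in("top","scene"):
    d=np.load(n+".npy",allow_pickle=True).item(); D=d["depth"]
    v,u=np.mgrid[0:400,0:640]
    r=R.from_euler('xyz',d["rotation"],degrees=True).as_matrix()
    P=np.stack([(u-d["cx"])/d["fx"]*D,(v-d["cy"])/d["fy"]*D,D],-1)@r.T+d["origin"]
    ok=(D>0)
    for lo in np.arange(.2,.8,.1):
        for yl in np.arange(.2,.9,.1):
            k=ok&(P[...,0]>lo)&(P[...,0]<lo+.1)&(P[...,1]>yl)&(P[...,1]<yl+.1)
            if k.sum()>5 and P[k][:,2].max()>.03: print(n,f"x{lo:.1f} y{yl:.1f} zmax {np.percentile(P[k][:,2],99):.3f} n {k.sum()}")
o=get_obs(); cur=[*o["tool_pos"],o["tool_rot"][2]]; print(cur)
s=arc(-100,.2); print(s); print(rows([[*cur[:2],.3,cur[3]],[*s[:2],.3,s[3]],s],cur))
E
```

```text
top x0.2 y0.6 zmax 0.070 n 1836
top x0.2 y0.7 zmax 0.070 n 1467
top x0.3 y0.4 zmax 0.071 n 2041
top x0.3 y0.5 zmax 0.072 n 1810
top x0.3 y0.6 zmax 0.072 n 1247
top x0.4 y0.4 zmax 0.054 n 1606
top x0.4 y0.5 zmax 0.072 n 2027
top x0.4 y0.6 zmax 0.081 n 1510
top x0.4 y0.7 zmax 0.081 n 1480
top x0.5 y0.3 zmax 0.005 n 1409
top x0.5 y0.4 zmax 0.043 n 1427
top x0.5 y0.5 zmax 0.078 n 1726
top x0.5 y0.6 zmax 0.082 n 1419
top x0.5 y0.7 zmax 0.123 n 1430
top x0.6 y0.3 zmax 0.065 n 1571
top x0.6 y0.4 zmax 0.066 n 1169
top x0.6 y0.5 zmax 0.201 n 2237
top x0.6 y0.6 zmax 0.201 n 1665
top x0.6 y0.7 zmax 0.147 n 49
scene x0.2 y0.5 zmax 0.421 n 503
scene x0.2 y0.6 zmax 0.426 n 1406
scene x0.2 y0.7 zmax 0.334 n 706
scene x0.3 y0.4 zmax 0.071 n 913
scene x0.3 y0.5 zmax 0.071 n 874
scene x0.3 y0.6 zmax 0.071 n 619
scene x0.3 y0.7 zmax 0.066 n 832
scene x0.3 y0.8 zmax 0.071 n 612
scene x0.4 y0.4 zmax 0.069 n 939
scene x0.4 y0.5 zmax 0.071 n 1153
scene x0.4 y0.6 zmax 0.080 n 346
scene x0.4 y0.7 zmax 0.081 n 86
scene x0.4 y0.8 zmax 0.071 n 283
scene x0.5 y0.3 zmax 0.031 n 1065
scene x0.5 y0.4 zmax 0.042 n 969
scene x0.5 y0.5 zmax 0.078 n 1388
scene x0.5 y0.6 zmax 0.081 n 534
scene x0.5 y0.7 zmax 0.061 n 319
scene x0.6 y0.3 zmax 0.064 n 1670
scene x0.6 y0.4 zmax 0.065 n 1100
scene x0.6 y0.5 zmax 0.200 n 2809
scene x0.6 y0.6 zmax 0.200 n 3120
scene x0.6 y0.7 zmax 0.152 n 1597
scene x0.7 y0.4 zmax 0.003 n 2053
[np.float64(0.180662312576889), np.float64(0.6239269699261956), np.float64(0.2402825483021229), np.float64(163.8572678777399)]
[np.float64(0.6133391549243344), np.float64(0.12559212407100995), 0.2, 66.0]
[[ 0.      0.     -0.1991  0.      0.      0.      0.    ]
 [-1.8472 -1.1946 -0.1991  0.      0.      0.5437  0.    ]
 [-1.8472 -1.1946  0.1343  0.      0.      0.5437  0.    ]]
```

Request:
servo_tool:
  series:
    - [[-0.03,-0.02,-0.05,0,0,0.01,0],[-0.1,-0.065,-0.1,0,0,0.03,0],[-0.19,-0.12,-0.15,0,0,0.055,0],[-0.28,-0.18,-0.15,0,0,0.08,0],[-0.37,-0.24,-0.15,0,0,0.11,0],[-0.46,-0.3,-0.15,0,0,0.14,0],[-0.55,-0.36,-0.15,0,0,0.165,0],[-0.64,-0.42,-0.15,0,0,0.19,0],[-0.73,-0.48,-0.15,0,0,0.22,0],[-0.82,-0.54,-0.15,0,0,0.245,0],[-0.89,-0.58,-0.15,0,0,0.265,0],[-0.92,-0.6,-0.15,0,0,0.27,0]]

```text
time_s: 1.1
tool_pos: [0.3993, 0.3708, 0.2874]
tool_rot: [179.9, 0.0, 114.7]
force: [1.4, 0.4, 0.1]
grip_width: 0.0153
grasp_force: 0.0
```

```bash
python3 - <<'E'
from h import *
from cell import get_obs
o=get_obs(); cur=[*o["tool_pos"],o["tool_rot"][2]]; print(np.round(cur,4),np.round(o["tool_rot"],2),np.round(o["qpos"],1),np.round(o["force"],2))
s=arc(-100,.15); print(rows([s],cur))
E
```

```text
[  0.3993   0.3708   0.2874 114.7196] [1.7990e+02 5.0000e-02 1.1472e+02] [-56.7   4.2  11.7  94.7  -0.8  81.1 -20.2] [1.38 0.4  0.08]
[[-1.0409  0.3063  0.4579  0.      0.      0.2707  0.    ]]
```

Request:
servo_tool:
  series:
    - [[-0.05,0.015,0,0,0,0.015,0],[-0.15,0.046,0,0,0,0.04,0],[-0.26,0.08,0,0,0,0.07,0],[-0.37,0.113,0,0,0,0.1,0],[-0.48,0.147,0,0,0,0.13,0],[-0.59,0.18,0,0,0,0.16,0],[-0.7,0.214,0.05,0,0,0.19,0],[-0.81,0.248,0.12,0,0,0.22,0],[-0.91,0.278,0.19,0,0,0.25,0],[-0.97,0.297,0.25,0,0,0.265,0],[-1.0,0.306,0.29,0,0,0.27,0],[-1.0,0.306,0.29,0,0,0.27,0]]

```text
time_s: 2.1
tool_pos: [0.6061, 0.141, 0.1959]
tool_rot: [-179.8, 0.3, 66.5]
force: [-1.4, 0.2, -0.9]
grip_width: 0.0005
grasp_force: 0.0
```

```bash
python3 - <<'E'
from h import *
from cell import get_obs,eyes
d=eyes.read_camera("scene"); cv2.imwrite("pics/s2.png",cv2.resize(d["frame"][90:270,220:460,::-1],None,fx=3,fy=3,interpolation=cv2.INTER_CUBIC))
o=get_obs(); cur=[*o["tool_pos"],o["tool_rot"][2]]; print(np.round(cur,4),np.round(o["tool_rot"],2),np.round(o["qpos"],1),np.round(o["force"],2),o["grip_width"])
s=arc(-100,.1); print(rows([s,[*s[:2],.0685,s[3]]],cur))
t=[*s[:2],cur[2]-.019]; print(proj(d,t))
E
```

```text
[ 0.6059  0.1432  0.1978 66.7129] [-1.7984e+02  1.1000e-01  6.6710e+01] [-38.2  17.5  27.6  91.4  -8.4  73.3 -32.6] [0.88 0.57 0.58] 0.0004853983048904322
[[-0.0442  0.0459  0.3258  0.      0.      0.004   0.    ]
 [-0.0442  0.0459  0.4308  0.      0.      0.004   0.    ]]
[378.94794489 178.94167098]
```

View pics/s2.png

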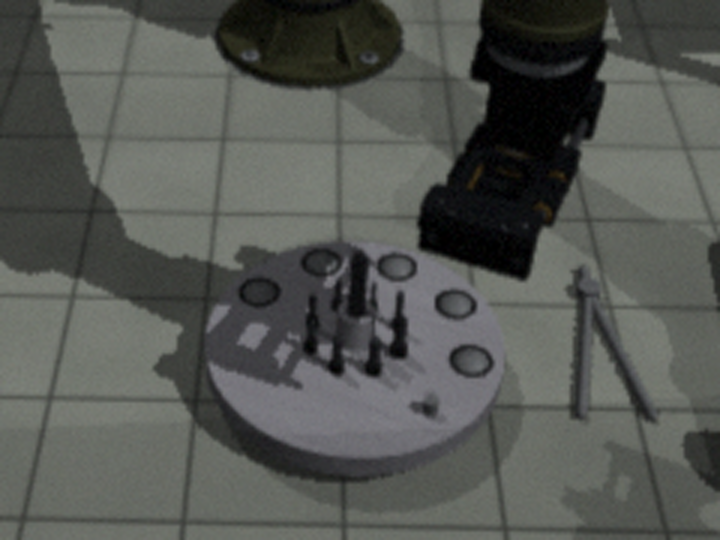

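The hand is over the arc start, at the place the projection predicted (crop (477,267)), closed. The stud, peg and compass are clear. Next I'll lower it.

Request:
servo_tool:
  series:
    - [[-0.015,0.015,0.05,0,0,0.002,0],[-0.03,0.03,0.12,0,0,0.004,0],[-0.044,0.046,0.19,0,0,0.004,0],[-0.044,0.046,0.25,0,0,0.004,0],[-0.044,0.046,0.29,0,0,0.004,0],[-0.044,0.046,0.32,0,0,0.004,0],[-0.044,0.046,0.325,0,0,0.004,0],[-0.044,0.046,0.325,0,0,0.004,0],[-0.044,0.046,0.325,0,0,0.004,0],[-0.044,0.046,0.325,0,0,0.004,0],[-0.044,0.046,0.325,0,0,0.004,0],[-0.044,0.046,0.325,0,0,0.004,0]]

```text
time_s: 3.15
tool_pos: [0.6147, 0.1251, 0.1025]
tool_rot: [180.0, -0.1, 65.9]
force: [0.7, 0.7, -0.3]
grip_width: 0.0007
grasp_force: 0.0
```

```bash
python3 - <<'E'
from h import *
from cell import get_obs,eyes
d=eyes.read_camera("top"); cv2.imwrite("pics/t2.png",cv2.resize(d["frame"][120:290,210:400,::-1],None,fx=4,fy=3.5,interpolation=cv2.INTER_CUBIC))
b=eyes.read_camera("top")
o=get_obs(); cur=[*o["tool_pos"],o["tool_rot"][2]]; print(np.round(cur,4),np.round(o["tool_rot"],2),np.round(o["qpos"],1),np.round(o["force"],2))
s=arc(-100,.0685); print(np.round(s,4),rows([s],cur))
E
```

```text
[ 0.6145  0.125   0.1022 65.9286] [ 1.7997e+02 -3.0000e-02  6.5930e+01] [-35.7  22.8  27.1  96.7 -11.4  63.3 -29.4] [0.31 0.1  0.25]
[ 0.6133  0.1256  0.0685 66.    ] [[ 0.0003 -0.0045  0.1123  0.      0.     -0.0004  0.    ]]
```

View pics/t2.png

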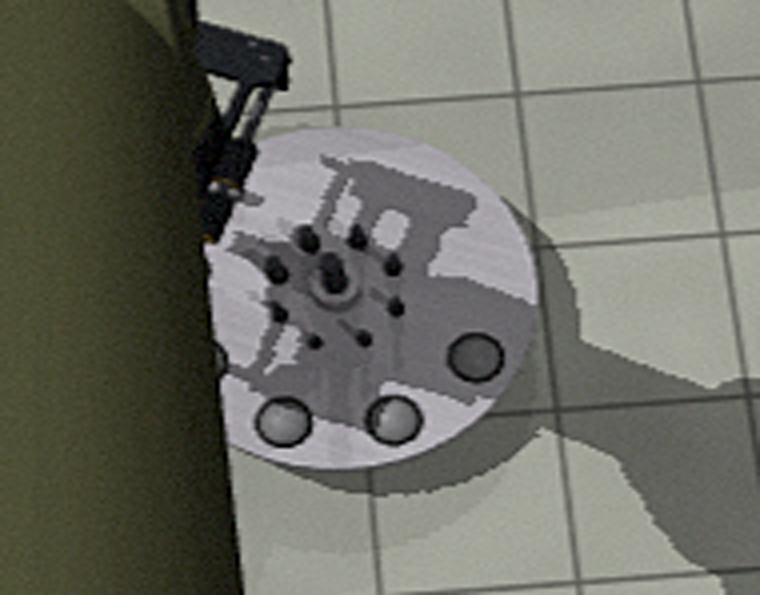

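Top view: the arm hides studs 0 and 1. The fingers are near crop (225,185), beside the peg shadow at (255,198). I'll check that against the projections before the last drop.

```bash
python3 - <<'E'
from h import *
d=np.load("top.npy",allow_pickle=True).item(); k=lambda p:((proj(d,p)-[210,120])*[4,3.5]).round()
print("tip",k([.6145,.125,.083]),"tcp",k([.6145,.125,.102]),"body bottom",k([.6145,.125,.153]))
p=C+.1*np.array([np.cos(np.radians(36.4)),np.sin(np.radians(36.4))])
print("peg",k([*p,.06]),k([*p,.045]))
yv=np.array([np.sin(np.radians(65.9)),-np.cos(np.radians(65.9))])
print("finger ends at tip",k([*(np.array([.6145,.125])+.015*yv),.083]))
E
```

```text
tip [193. 211.] tcp [189. 203.] body bottom [177. 181.]
peg [233. 186.] [235. 192.]
finger ends at tip [202. 192.]
```

The tip is predicted at (193,211) and the peg at (233,186), which match what is seen. I'll lower to stroke height, with the tip about 3 mm below crown level.

Request:
servo_tool:
  series:
    - [[0,-0.002,0.02,0,0,0,0],[0,-0.004,0.04,0,0,0,0],[0,-0.004,0.06,0,0,0,0],[0,-0.004,0.08,0,0,0,0],[0,-0.004,0.095,0,0,0,0],[0,-0.004,0.105,0,0,0,0],[0,-0.004,0.112,0,0,0,0],[0,-0.004,0.112,0,0,0,0],[0,-0.004,0.112,0,0,0,0],[0,-0.004,0.112,0,0,0,0]]

```text
time_s: 4.08
tool_pos: [0.6135, 0.1256, 0.0685]
tool_rot: [180.0, -0.0, 65.9]
force: [0.6, 0.7, -0.5]
grip_width: 0.0003
grasp_force: 0.0
```

```bash
python3 - <<'E'
from h import *
from cell import get_obs
o=get_obs(); cur=[*o["tool_pos"],o["tool_rot"][2]]; print(np.round(cur,4),np.round(o["tool_rot"],2),np.round(o["qpos"],1),np.round(o["force"],2))
print(rows([arc(a,.0685) for a in np.arange(-95,-39,5)],cur).tolist())
E
```

```text
[ 0.6135  0.1256  0.0685 65.9358] [ 1.7997e+02 -3.0000e-02  6.5940e+01] [-35.3  24.8  26.5  98.3 -12.5  59.8 -28.7] [ 0.6   0.66 -0.53]
[[0.0035, -0.0294, -0.0, 0.0, 0.0, -0.0196, 0.0], [0.0045, -0.0584, -0.0, 0.0, 0.0, -0.0389, 0.0], [0.003, -0.0875, -0.0, 0.0, 0.0, -0.0581, 0.0], [-0.001, -0.1163, -0.0, 0.0, 0.0, -0.0774, 0.0], [-0.0075, -0.1446, -0.0, 0.0, 0.0, -0.0966, 0.0], [-0.0165, -0.1723, -0.0, 0.0, 0.0, -0.1159, 0.0], [-0.0279, -0.199, -0.0, 0.0, 0.0, -0.1351, 0.0], [-0.0415, -0.2247, -0.0, 0.0, 0.0, -0.1544, 0.0], [-0.0573, -0.2491, -0.0, 0.0, 0.0, -0.1736, 0.0], [-0.0752, -0.2721, -0.0, 0.0, 0.0, -0.1929, 0.0], [-0.095, -0.2933, -0.0, 0.0, 0.0, -0.2121, 0.0], [-0.1166, -0.3128, -0.0, 0.0, 0.0, -0.2314, 0.0]]
```

Request:
servo_tool:
  series:
    - [[0.0025,-0.02,0,0,0,-0.013,0],[0.004,-0.039,0,0,0,-0.026,0],[0.0045,-0.058,0,0,0,-0.039,0],[0.004,-0.078,0,0,0,-0.052,0],[0.002,-0.097,0,0,0,-0.065,0],[-0.001,-0.116,0,0,0,-0.077,0]]

```text
time_s: 4.58
tool_pos: [0.5833, 0.1395, 0.0699]
tool_rot: [179.7, -0.1, 79.9]
force: [1.1, 0.5, 3.5]
grip_width: 0.0005
grasp_force: 1.4
```

```bash
cat > s.py <<'E'
import sys
from h import *
from cell import get_obs
a0,a1,n=map(float,sys.argv[1:4]); z=float(sys.argv[4]); a=arc(a0,z)
o=get_obs(); cur=[*o["tool_pos"],o["tool_rot"][2]]; print(np.round(cur,4),np.round(a,4),np.round(o["tool_rot"],2),np.round(o["qpos"],1),np.round(o["force"],2))
# rows from commanded pose (assumed on the arc at a0)
print(rows([arc(x,z) for x in np.linspace(a0,a1,int(n)+1)[1:]],a)[:,[0,1,5]].tolist())
E
python3 s.py -80 -40 12 .0685
```

```text
[5.8330e-01 1.3950e-01 6.9900e-02 7.9889e+01] [5.815e-01 1.395e-01 6.850e-02 7.986e+01] [ 1.7973e+02 -1.0000e-01  7.9890e+01] [-35.9  21.1  23.9 102.3  -9.9  58.3 -18.4] [1.07 0.49 3.46]
[[0.0006, -0.0194, -0.0128], [0.0001, -0.0388, -0.0257], [-0.0016, -0.0581, -0.0385], [-0.0043, -0.0773, -0.0513], [-0.0082, -0.0963, -0.0642], [-0.0132, -0.115, -0.077], [-0.0192, -0.1334, -0.0898], [-0.0264, -0.1515, -0.1027], [-0.0345, -0.1691, -0.1155], [-0.0437, -0.1861, -0.1283], [-0.0538, -0.2027, -0.1412], [-0.0649, -0.2186, -0.154]]
```

The force is about 3.5 N up, so stud 0 has dipped, lightly. The arm yields 1.4 mm, so I'll go 1.2 mm lower and carry on.

Request:
servo_tool:
  series:
    - [[0.0006,-0.019,0.003,0,0,-0.013,0],[0.0001,-0.039,0.004,0,0,-0.026,0],[-0.0016,-0.058,0.004,0,0,-0.039,0],[-0.004,-0.077,0.004,0,0,-0.051,0],[-0.008,-0.096,0.004,0,0,-0.064,0],[-0.013,-0.115,0.004,0,0,-0.077,0],[-0.019,-0.133,0.004,0,0,-0.09,0],[-0.026,-0.151,0.004,0,0,-0.103,0],[-0.0345,-0.169,0.004,0,0,-0.115,0],[-0.044,-0.186,0.004,0,0,-0.128,0],[-0.054,-0.203,0.004,0,0,-0.141,0],[-0.065,-0.219,0.004,0,0,-0.154,0]]

```text
time_s: 5.58
tool_pos: [0.5155, 0.1328, 0.069]
tool_rot: [179.6, -0.0, 107.6]
force: [1.5, 0.9, 3.9]
grip_width: 0.0005
grasp_force: 1.7
```

```bash
python3 s.py -40 0 12 .0673
```

```text
[5.155000e-01 1.328000e-01 6.900000e-02 1.076367e+02] [5.1350e-01 1.3190e-01 6.7300e-02 1.0758e+02] [ 1.7964e+02 -3.0000e-02  1.0764e+02] [-35.   13.1  19.7 111.8  -5.4  55.6   4.9] [1.51 0.85 3.9 ]
[[-0.0035, -0.0191, -0.0128], [-0.0082, -0.0379, -0.0257], [-0.0139, -0.0564, -0.0385], [-0.0207, -0.0746, -0.0513], [-0.0285, -0.0923, -0.0642], [-0.0373, -0.1096, -0.077], [-0.0472, -0.1263, -0.0898], [-0.058, -0.1424, -0.1027], [-0.0697, -0.1578, -0.1155], [-0.0823, -0.1726, -0.1283], [-0.0957, -0.1866, -0.1412], [-0.1099, -0.1998, -0.154]]
```

Request:
servo_tool:
  series:
    - [[-0.0035,-0.019,0,0,0,-0.013,0],[-0.008,-0.038,0,0,0,-0.026,0],[-0.014,-0.056,0,0,0,-0.039,0],[-0.021,-0.075,0,0,0,-0.051,0],[-0.0285,-0.092,0,0,0,-0.064,0],[-0.037,-0.11,0,0,0,-0.077,0],[-0.047,-0.126,0,0,0,-0.09,0],[-0.058,-0.142,0,0,0,-0.103,0],[-0.07,-0.158,0,0,0,-0.115,0],[-0.082,-0.173,0,0,0,-0.128,0],[-0.096,-0.187,0,0,0,-0.141,0],[-0.11,-0.2,0,0,0,-0.154,0]]

```text
time_s: 6.58
tool_pos: [0.4678, 0.0835, 0.0687]
tool_rot: [179.7, 0.1, 135.4]
force: [1.1, 1.7, 3.3]
grip_width: 0.0007
grasp_force: 1.8
```

```bash
python3 s.py 0 40 12 .0673
```

```text
[4.678000e-01 8.350000e-02 6.870000e-02 1.353702e+02] [4.664e-01 8.230e-02 6.730e-02 1.353e+02] [1.7970e+02 8.0000e-02 1.3537e+02] [-31.    6.4  18.6 119.2  -2.6  54.5  34.4] [1.07 1.72 3.28]
[[-0.0075, -0.0179, -0.0128], [-0.016, -0.0353, -0.0257], [-0.0256, -0.0522, -0.0385], [-0.0361, -0.0685, -0.0513], [-0.0475, -0.0842, -0.0642], [-0.0598, -0.0991, -0.077], [-0.073, -0.1134, -0.0898], [-0.0869, -0.1268, -0.1027], [-0.1017, -0.1394, -0.1155], [-0.1171, -0.1511, -0.1283], [-0.1332, -0.162, -0.1412], [-0.1499, -0.1718, -0.154]]
```

Request:
servo_tool:
  series:
    - [[-0.0075,-0.018,0,0,0,-0.013,0],[-0.016,-0.035,0,0,0,-0.026,0],[-0.0255,-0.052,0,0,0,-0.039,0],[-0.036,-0.0685,0,0,0,-0.051,0],[-0.0475,-0.084,0,0,0,-0.064,0],[-0.06,-0.099,0,0,0,-0.077,0],[-0.073,-0.113,0,0,0,-0.09,0],[-0.087,-0.127,0,0,0,-0.103,0],[-0.102,-0.139,0,0,0,-0.115,0],[-0.117,-0.151,0,0,0,-0.128,0],[-0.133,-0.162,0,0,0,-0.141,0],[-0.15,-0.172,0,0,0,-0.154,0]]

```text
time_s: 7.58
tool_pos: [0.4626, 0.015, 0.0682]
tool_rot: [179.8, 0.1, 163.1]
force: [-0.6, 2.9, 4.5]
grip_width: 0.0004
grasp_force: 2.0
```

```bash
python3 s.py 40 80 12 .0673
```

```text
[4.626000e-01 1.500000e-02 6.820000e-02 1.630949e+02] [4.6210e-01 1.4100e-02 6.7300e-02 1.6302e+02] [1.7984e+02 1.0000e-01 1.6309e+02] [-24.9   5.   20.7 120.8  -2.3  54.4  70.1] [-0.61  2.89  4.52]
[[-0.0111, -0.0159, -0.0128], [-0.0232, -0.0311, -0.0257], [-0.0361, -0.0455, -0.0385], [-0.0498, -0.0592, -0.0513], [-0.0643, -0.0721, -0.0642], [-0.0795, -0.0841, -0.077], [-0.0954, -0.0952, -0.0898], [-0.1119, -0.1054, -0.1027], [-0.129, -0.1146, -0.1155], [-0.1466, -0.1228, -0.1283], [-0.1646, -0.1299, -0.1412], [-0.183, -0.136, -0.154]]
```

Request:
servo_tool:
  series:
    - [[-0.011,-0.016,0,0,0,-0.013,0],[-0.023,-0.031,0,0,0,-0.026,0],[-0.036,-0.0455,0,0,0,-0.039,0],[-0.05,-0.059,0,0,0,-0.051,0],[-0.064,-0.072,0,0,0,-0.064,0],[-0.0795,-0.084,0,0,0,-0.077,0],[-0.095,-0.095,0,0,0,-0.09,0],[-0.112,-0.105,0,0,0,-0.103,0],[-0.129,-0.115,0,0,0,-0.115,0],[-0.147,-0.123,0,0,0,-0.128,0],[-0.165,-0.13,0,0,0,-0.141,0],[-0.183,-0.136,0,0,0,-0.154,0]]

```text
time_s: 8.58
tool_pos: [0.5023, -0.0406, 0.0678]
tool_rot: [179.9, 0.0, -169.2]
force: [-2.2, 1.8, 4.0]
grip_width: 0.0006
grasp_force: 2.2
```

```bash
python3 s.py 80 106.67 8 .0673
```

```text
[ 5.023000e-01 -4.060000e-02  6.780000e-02 -1.692032e+02] [ 5.0270e-01 -4.1000e-02  6.7300e-02  1.9074e+02] [ 1.7993e+02  2.0000e-02 -1.6920e+02] [-18.2  10.2  21.6 115.4  -4.6  55.2 106.5] [-2.25  1.8   4.04]
[[-0.0143, -0.0131, -0.0128], [-0.0293, -0.0254, -0.0257], [-0.0449, -0.0368, -0.0385], [-0.0613, -0.0473, -0.0513], [-0.0782, -0.0568, -0.0642], [-0.0956, -0.0653, -0.077], [-0.1135, -0.0728, -0.0898], [-0.1318, -0.0792, -0.1027]]
```

Request:
servo_tool:
  series:
    - [[-0.014,-0.013,0,0,0,-0.017,0],[-0.029,-0.025,0,0,0,-0.035,0],[-0.045,-0.037,0,0,0,-0.053,0],[-0.061,-0.047,0,0,0,-0.071,0],[-0.078,-0.057,0,0,0,-0.089,0],[-0.0955,-0.065,0,0,0,-0.107,0],[-0.0955,-0.065,-0.02,0,0,-0.107,0],[-0.0955,-0.065,-0.08,0,0,-0.107,0],[-0.0955,-0.065,-0.16,0,0,-0.107,0],[-0.0955,-0.065,-0.25,0,0,-0.107,0],[-0.0955,-0.065,-0.35,0,0,-0.107,0],[-0.0955,-0.065,-0.45,0,0,-0.107,0]]

```text
time_s: 9.58
tool_pos: [0.5332, -0.0551, 0.2038]
tool_rot: [180.0, 0.0, -150.2]
force: [0.4, -0.6, -1.0]
grip_width: 0.0003
grasp_force: 0.0
```

```bash
python3 s.py 100 100 1 .2
```

```text
[ 5.332000e-01 -5.510000e-02  2.038000e-01 -1.501893e+02] [ 5.345e-01 -5.490e-02  2.000e-01  2.046e+02] [ 1.7999e+02  1.0000e-02 -1.5019e+02] [-16.    5.7  20.4 103.   -2.1  71.6 124.8] [ 0.39 -0.55 -0.97]
[[-0.0, 0.0, 0.0]]
```

Request:
servo_tool:
  series:
    - [[0,0,-0.08,0,0,0,0],[0,0,-0.16,0,0,0,0],[0.03,-0.05,-0.24,0,0,0,0],[0.07,-0.12,-0.3,0,0,0,0],[0.11,-0.19,-0.3,0,0,0,0],[0.15,-0.25,-0.3,0,0,0,0],[0.165,-0.29,-0.3,0,0,0,0],[0.165,-0.29,-0.3,0,0,0,0],[0.165,-0.29,-0.3,0,0,0,0],[0.165,-0.29,-0.3,0,0,0,0],[0.165,-0.29,-0.3,0,0,0,0],[0.165,-0.29,-0.3,0,0,0,0]]

```text
time_s: 10.58
tool_pos: [0.5345, -0.1536, 0.2919]
tool_rot: [180.0, 0.0, -150.0]
force: [-0.7, -0.2, 1.1]
grip_width: 0.0006
grasp_force: 0.0
```

```bash
python3 - <<'E'
from h import *
from cell import get_obs,eyes
d=eyes.read_camera("scene"); cv2.imwrite("pics/s3.png",cv2.resize(d["frame"][90:270,220:460,::-1],None,fx=3,fy=3,interpolation=cv2.INTER_CUBIC))
print(np.round(get_obs()["joint_velocities"],2),get_obs()["force"])
E
```

```text
[ 0.15  0.09  0.35 -0.18  0.04 -0.05  0.12] [-0.18037681 -1.16194071 -0.08973131]
```

View pics/s3.png

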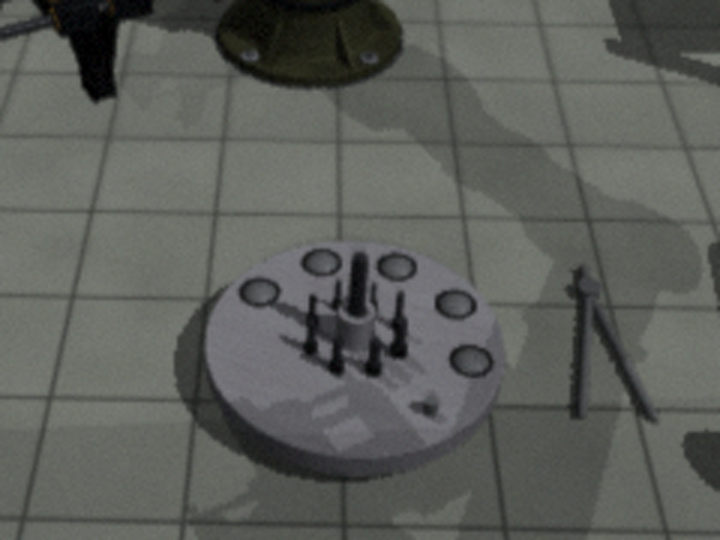

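All five studs are up. The punch (360,285) and compass (585,340) have not moved, and the hand is clear at upper left (100,80).

```bash
python3 -c "
from cell import env; print(env.sign_off())"
```

```text
the job is handed in; nothing more can be done
None
```

I stroked all five studs in order from the peg side, lightly (about 3.3–4.5 N, estimated 1.6–3.7 mm dip, no bottoming); all five look sprung back up, nothing appears disturbed, and I handed in with the hand clear.

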